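# Snap the lid shut on a pail of hose couplings

## Robot

A 7-joint arm with a two-finger parallel gripper is mounted at the origin on the work surface. World frame = base frame: x ahead of the robot, y to its left, z up, the work surface at z = 0. Lengths are in m, angles in rad, forces in N, time in s.
With the tool pointing down it reaches from about 0.425 to 0.875 m from the base axis. Payload 4.7 kg.
Tool frame: the origin (TCP) lies midway between the tips of the shut fingers; the grasp point (between the pads) lies 19 mm behind it; y points along the fingers, z is the direction in which the jaws open and shut, and the axes are right-handed (so a half turn about y gives the same grasp; the last joint's range is limited). The gripper opens to 87 mm and grips with 3 to 60 N. Pads are 19 mm wide; open, the fingers measure 117 mm over their backs; the gripper's body (75 mm by 190 mm) begins 51 mm behind the grasp point.
Start: joints at [-1.291, 0.321, -0.07, 1.45, 0.023, 1.371, -0.057], TCP at [0.171, 0.627, 0.223] pointing down, gripper open.
Joint ranges: [-2.86, 2.86], [-0.3, 2.09], [-1.38, 1.24], [0.06, 2.45], [-1.56, 4.7], [0.09, 2.05], [-2.69, 2.69]. Speed limits (rad/s): [2.57, 2.57, 3.14, 3.14, 3.14, 3.14, 3.14].

## Interface

Orientations are given as a rotation vector (axis times angle).
In Python, from bench import ctrl gives the robot as it stands.
- The arm moves only by the tool play_rows, never from a script. Its arguments are lists of equal length, an entry for each row: "translation": the shift along the tool's x, y, z in mm, a list of three; "turn": the turn, a rotation vector about the tool's x, y, z in rad, a list of three; "fingers": the opening, from -1 (shut) to 1 (fully open), so that 0 is half open. In form: {"translation": [[dx, dy, dz], ...], "turn": [[wx, wy, wz], ...], "fingers": [fingers, ...]}. A call has exactly 10 rows; each row shifts and turns the commanded pose from where the row before left it, along the tool's axes as they then stand; what a row does not reach is not made up. A row lasts 1/12 s, in which the tool goes at most 41.7 mm and 7.16 degrees, less where a joint would pass 70% of its speed; a pose out of reach is approached as far as the arm can. A call with a gripper value outside its range is refused whole. The fingers move at their own pace and stop on an object; "grip_force" is the grip in N (left out, the last holds). Time passes only in rows, so rows that do not move let the fingers close, or fill a call up. It gives the time, the measured TCP pose, the force and the opening at its end, in the units of the state.
- ctrl.get_state(): the state, without advancing time (a new reading comes with each control period).
- ctrl.get_image(name): name is "scene" or "top" or "wrist"; returns the picture (480x640x3 uint8, blue, green, red); there is no depth.
- ctrl.camera_info(name): a dict with "camera_matrix" (3x3 intrinsics, pixels), "R" (3x3) and "t" (3): a world point X has camera coordinates R X + t. Camera axes: x right, y down, z forward; pixel columns grow to the right and rows downward; lengths in m; the calibration is good to about 2 mm. A picture is of the moment at which its call begins: read the wrist's pose just before it. camera_info takes no time and is no camera call; for the wrist camera it gives the pose at the moment of the call.
- ctrl.close_job(): hands the job in, once; it reports no verdict.
The state is a dict: "time": time; "joint_positions": joint angles; "qd": joint speeds; "joint_torque": joint torques, N m; "position": TCP position; "tool_rot": TCP orientation; "ft_force": force on the tool from outside, world axes, zero at the start; "torque": the same for the moment, N m; "grip_width": opening from 0.0 (shut) to 1.0 (fully open).
Only numpy, scipy, OpenCV 4.12 (cv2) and the standard library are available. Lean on these libraries where they do the work, as an engineer would, in place of code of your own. Each camera call takes 0.05 s, during which the arm holds its last target.

## Task

The lid has been laid on the pail of hose couplings but its rim is not snapped on yet. Press down with the fingertips round the rim, section by section, until all six sections have clicked shut. Leave the pail standing where it is, and leave the mallet and the other things on the bench alone: nothing is to be picked up.

Things in the scene. Friction and masses are not known exactly. Their poses are not given: they have to be found in the camera images.
- pail: Round grey plastic pail (2.5 litre, about 3 kg, full of hose couplings) standing loose on the bench. Origin at the centre of its underside, z up; base radius 77, rim about 150 high. A wire bail handle hangs down at its -x side, ears at +-y.
- lid_centre (a point): Centre of the pail's white press-on lid, at the height of the rim's flat top when the rim is shut: 150 above the underside (the sunken middle of the lid lies 5 lower, the fixed raised rib round it, radius 61 to 70, stands 2 higher). Axes as the pail's. Radial slits cut the lid's rim, radius 69 to 94, into six equal sections of 60 degrees: rim1 lies centred on the pail's +x, rim2 60 degrees counter-clockwise from it seen from above, and so on.
- rim1 (a point): Middle of the flat top of rim section 1, 86 from the lid's centre and 18 outside the section's bend line. Unsnapped, it stands 4.3 above its shut height (outer edge 6 above). z: out of the top face.
- rim2 (a point): Middle of the flat top of rim section 2, 86 from the lid's centre and 18 outside the section's bend line. Unsnapped, it stands 4.3 above its shut height (outer edge 6 above). z: out of the top face.
- rim3 (a point): Middle of the flat top of rim section 3, 86 from the lid's centre and 18 outside the section's bend line. Unsnapped, it stands 4.3 above its shut height (outer edge 6 above). z: out of the top face.
- rim4 (a point): Middle of the flat top of rim section 4, 86 from the lid's centre and 18 outside the section's bend line. Unsnapped, it stands 4.3 above its shut height (outer edge 6 above). z: out of the top face.
- rim5 (a point): Middle of the flat top of rim section 5, 86 from the lid's centre and 18 outside the section's bend line. Unsnapped, it stands 4.3 above its shut height (outer edge 6 above). z: out of the top face.
- rim6 (a point): Middle of the flat top of rim section 6, 86 from the lid's centre and 18 outside the section's bend line. Unsnapped, it stands 4.3 above its shut height (outer edge 6 above). z: out of the top face.
- sec1 (a joint): Downward turn (rad) of rim section 1 about its bend line (a tangent at radius 68, 150 above the pail's underside): 0 = fully up, 0.24 = snapped shut, level. Pressed at rim1 it resists with about 11 N at first and less as it goes down, passes over its bead at 0.15 and snaps on to 0.24 by itself, where it stays, held against a firm stop; let go sooner, it springs back up to 0. The six are independent; all start at 0.
- sec2 (a joint): Downward turn (rad) of rim section 2 about its bend line (a tangent at radius 68, 150 above the pail's underside): 0 = fully up, 0.24 = snapped shut, level. Pressed at rim2 it resists with about 11 N at first and less as it goes down, passes over its bead at 0.15 and snaps on to 0.24 by itself, where it stays, held against a firm stop; let go sooner, it springs back up to 0. The six are independent; all start at 0.
- sec3 (a joint): Downward turn (rad) of rim section 3 about its bend line (a tangent at radius 68, 150 above the pail's underside): 0 = fully up, 0.24 = snapped shut, level. Pressed at rim3 it resists with about 11 N at first and less as it goes down, passes over its bead at 0.15 and snaps on to 0.24 by itself, where it stays, held against a firm stop; let go sooner, it springs back up to 0. The six are independent; all start at 0.
- sec4 (a joint): Downward turn (rad) of rim section 4 about its bend line (a tangent at radius 68, 150 above the pail's underside): 0 = fully up, 0.24 = snapped shut, level. Pressed at rim4 it resists with about 11 N at first and less as it goes down, passes over its bead at 0.15 and snaps on to 0.24 by itself, where it stays, held against a firm stop; let go sooner, it springs back up to 0. The six are independent; all start at 0.
- sec5 (a joint): Downward turn (rad) of rim section 5 about its bend line (a tangent at radius 68, 150 above the pail's underside): 0 = fully up, 0.24 = snapped shut, level. Pressed at rim5 it resists with about 11 N at first and less as it goes down, passes over its bead at 0.15 and snaps on to 0.24 by itself, where it stays, held against a firm stop; let go sooner, it springs back up to 0. The six are independent; all start at 0.
- sec6 (a joint): Downward turn (rad) of rim section 6 about its bend line (a tangent at radius 68, 150 above the pail's underside): 0 = fully up, 0.24 = snapped shut, level. Pressed at rim6 it resists with about 11 N at first and less as it goes down, passes over its bead at 0.15 and snaps on to 0.24 by itself, where it stays, held against a firm stop; let go sooner, it springs back up to 0. The six are independent; all start at 0.
- mallet: Bystander, not needed: rubber mallet lying on the bench, head a cylinder 60 x 92 lying along its y, wooden handle 270 long towards its -x. Origin under the head's centre.
- coupling: Bystander: aluminium hose coupling standing upright, 54 across, 72 high. Origin at the centre of its underside.
- clamp: Bystander: steel hose clamp lying flat, ring 61 across, 12 high, screw housing at its +x. Origin at the ring's centre on the bench.
- jar: Bystander: clear jar with a steel lid, 60 across, 85 high. Origin at the centre of its underside.
Mind the look-alikes: they are no part of the job. There is more than one size of the pail; the job needs the middle-sized.

How it is judged:
At the end, for the whole second after the job is handed in: All six rim sections are snapped shut (each turned down by more than 0.215 of its 0.24 rad, its edge within about 1 mm of level), and the pail stands upright (within 0.05 rad), at rest, within 30 mm of where it was (value of joint each of sec1, sec2, sec3, sec4, sec5, sec6 above 0.215 rad and distance of pail from where it was at the start of the episode below 0.03 m and angle between pail's own z axis and vertical below 0.05 rad and linear speed of pail below 0.02 m/s); the robot touches nothing.
It fails at once if the pail is shoved more than 50 mm, lifted or tipped (distance of pail from where it was at the start of the episode above 0.05 m or height (world z) of pail above 0.015 m or angle between pail's own z axis and vertical above 0.2 rad).
It fails at once if the mallet is moved more than 20 mm or picked up (distance of mallet from where it was at the start of the episode above 0.02 m).
It fails at once if the hose coupling is moved more than 20 mm or picked up (distance of coupling from where it was at the start of the episode above 0.02 m).
It fails at once if the hose clamp is moved more than 20 mm or picked up (distance of clamp from where it was at the start of the episode above 0.02 m).
It fails at once if the jar is moved more than 20 mm or picked up (distance of jar from where it was at the start of the episode above 0.02 m).
It also fails if it takes over 43 s, if anything falls off the work surface, if the arm or the gripper's body presses on something with over 40 N, if the wrist force passes 120 N, or if a joint passes its speed limit or range.

## Working session

There is one attempt and no reset: what is moved stays moved. The work goes in short steps, Python scripts to look and compute and a tool call to move; the robot and the scene stay as the last step left them, time stands still between calls to the robot, and variables do not carry over. Pictures are saved under pics/ and viewed, and the job is handed in when it is done.

Besides the shell and the picture viewer there is one more tool, called after "Request:" by a JSON object that holds its "method" and its "body", one argument or row to a line. play_rows: Moves the arm, as the interface text tells. Its arguments: {"type":"object","properties":{"translation":{"type":"array"},"turn":{"type":"array"},"fingers":{"type":"array"},"grip_force":{"type":"number"}},"required":["translation","turn","fingers"]}

```bash
mkdir -p pics; ls
python3 - <<'E'
from bench import ctrl
import cv2,json
s=ctrl.get_state();print({k:(v if not hasattr(v,'round') else v) for k,v in s.items()})
for n in ["scene","top","wrist"]:
    c=ctrl.camera_info(n);print(n,c)
    cv2.imwrite(f"pics/{n}0.png",ctrl.get_image(n))
E
```

```text
pics
{'time': 0.0, 'joint_positions': array([-1.29091317,  0.32182574, -0.07010126,  1.45169062,  0.02260001,
        1.37078492, -0.05689571]), 'qd': array([-9.89102931e-04, -1.20029356e-03, -1.93251234e-04, -1.92066523e-03,
        5.96284821e-05, -1.04980414e-03,  3.47708374e-04]), 'joint_torque': array([-5.01539198e-04, -4.91292965e+01, -4.03942857e-01, -3.12515938e+01,
       -6.38347096e-02,  4.40697314e-02,  1.77578886e-04]), 'position': array([0.17062405, 0.62662766, 0.22145202]), 'tool_rot': array([-1.56262909,  0.20877672, -0.20852209]), 'ft_force': array([-0.27752041, -0.00790885, -0.54267865]), 'torque': array([-0.02470409, -0.00427607, -0.00382691]), 'grip_width': 0.9977907171709738}
scene {'camera_matrix': array([[612.51450631,   0.        , 320.80215648],
       [  0.        , 612.51450631, 238.84370782],
       [  0.        ,   0.        ,   1.        ]]), 'R': array([[-0.31879168,  0.94772307,  0.01388694],
       [ 0.72646619,  0.25372416, -0.63864773],
       [-0.60878464, -0.19350719, -0.76937392]]), 't': array([ 0.12228873, -0.30522722,  1.54765107])}
top {'camera_matrix': array([[457.74685178,   0.        , 322.59106654],
       [  0.        , 457.74685178, 243.96017454],
       [  0.        ,   0.        ,   1.        ]]), 'R': array([[ 0.00497363, -0.99998622, -0.00167883],
       [-0.98806081, -0.00465578, -0.153994  ],
       [ 0.15398406,  0.0024247 , -0.98807036]]), 't': array([0.0439638 , 0.54967707, 1.08267956])}
wrist {'camera_matrix': array([[384.76883268,   0.        , 315.7409966 ],
       [  0.        , 384.76883268, 241.80012456],
       [  0.        ,   0.        ,   1.        ]]), 'R': array([[ 0.26341154,  0.96468277, -0.00123339],
       [ 0.92513602, -0.25225036,  0.28371305],
       [ 0.27338197, -0.07587435, -0.95890843]]), 't': array([-0.64836313, -0.03370009,  0.39168626])}
```

View pics/scene0.png

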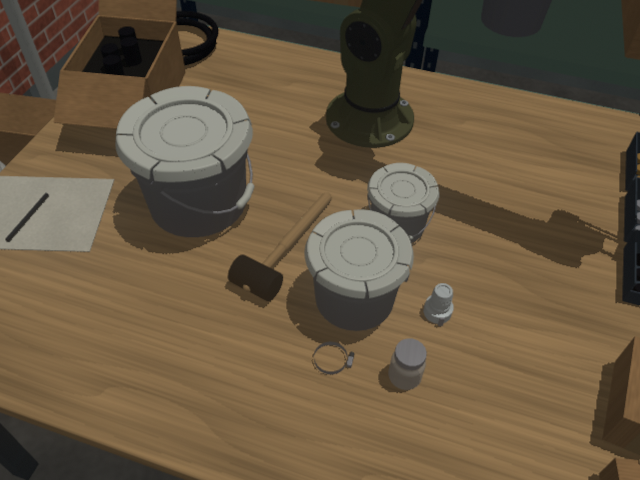

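View pics/top0.png

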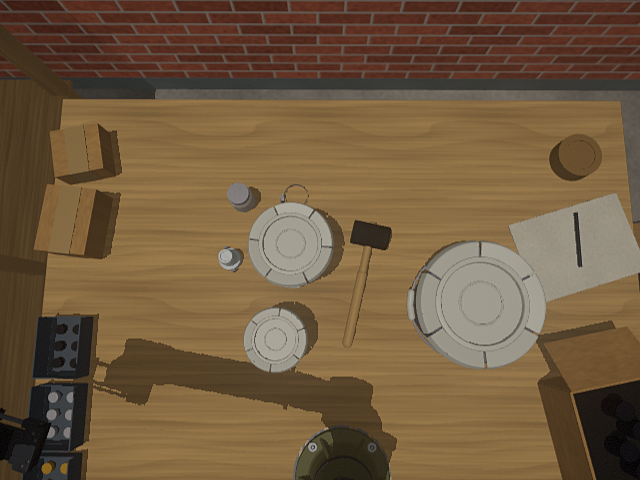

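View pics/wrist0.png

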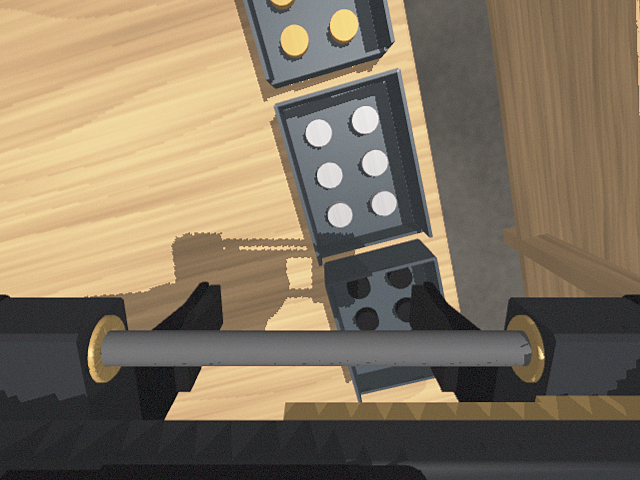

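The middle-sized pail is at about (291,244) in the top view and (358,255) in the scene view. The big one is at (480,304) and the small one at (276,340). Next I'll measure the lid's centre and the slit angles.

```bash
cat > h.py <<'E'
import numpy as np,cv2
from bench import ctrl
def ray(c,uv,z):
    K,R,t=c["camera_matrix"],np.array(c["R"]),np.array(c["t"])
    d=R.T@np.linalg.solve(K,np.array([uv[0],uv[1],1.]));o=-R.T@t
    return o+d*(z-o[2])/d[2]
def proj(c,X):
    p=c["camera_matrix"]@(np.array(c["R"])@X+c["t"]);return p[:2]/p[2]
E
python3 - <<'E'
from h import *
im=cv2.imread("pics/top0.png");c=ctrl.camera_info("top")
h=cv2.cvtColor(im,cv2.COLOR_BGR2HSV)
m=((h[...,1]<45)&(h[...,2]>140)).astype(np.uint8)*255
m=cv2.morphologyEx(m,cv2.MORPH_CLOSE,np.ones((5,5)))
cs,_=cv2.findContours(m,cv2.RETR_EXTERNAL,cv2.CHAIN_APPROX_NONE)
for k in cs:
    if cv2.contourArea(k)>1500:
        e=cv2.fitEllipse(k);P=np.array([ray(c,p[0],.155)[:2] for p in k])
        A=np.c_[2*P,np.ones(len(P))];s=np.linalg.lstsq(A,(P**2).sum(1),rcond=None)[0]
        print(e,s[:2],np.sqrt(s[2]+s[0]**2+s[1]**2))
cv2.imwrite("pics/topc.png",cv2.resize(im[170:310,200:400],None,fx=4,fy=4,interpolation=cv2.INTER_CUBIC))
im=cv2.imread("pics/scene0.png")
cv2.imwrite("pics/scenec.png",cv2.resize(im[200:340,280:480],None,fx=4,fy=4,interpolation=cv2.INTER_CUBIC))
E
```

```text
((274.4291687011719, 339.7373046875), (60.6688346862793, 62.48058319091797), 22.05564308166504) [0.32465017 0.14841373] 0.06522737120849602
((289.6048278808594, 243.20274353027344), (81.55644226074219, 82.17781829833984), 39.23046875) [0.5346015  0.11931182] 0.09104180934959846
((521.4484252929688, 282.20892333984375), (116.33990478515625, 255.1427001953125), 60.91944122314453) [ 0.45710504 -0.40997791] 0.19322167434359874
```

View pics/topc.png

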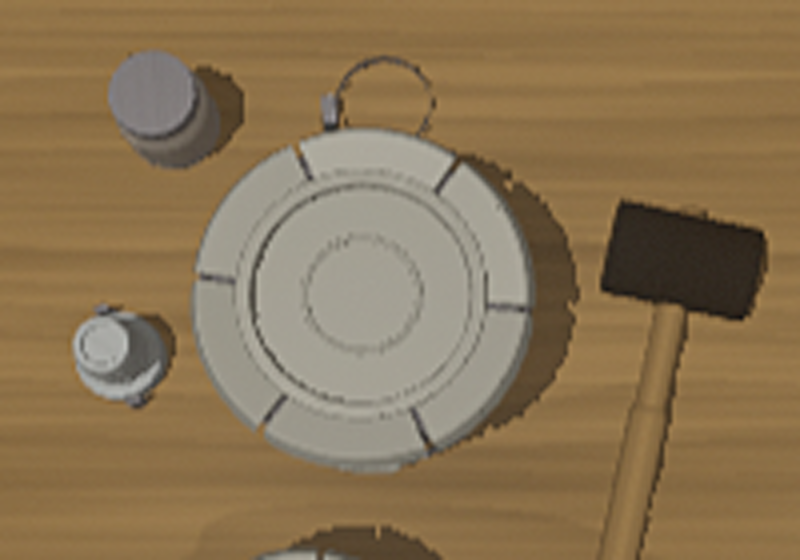

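View pics/scenec.png

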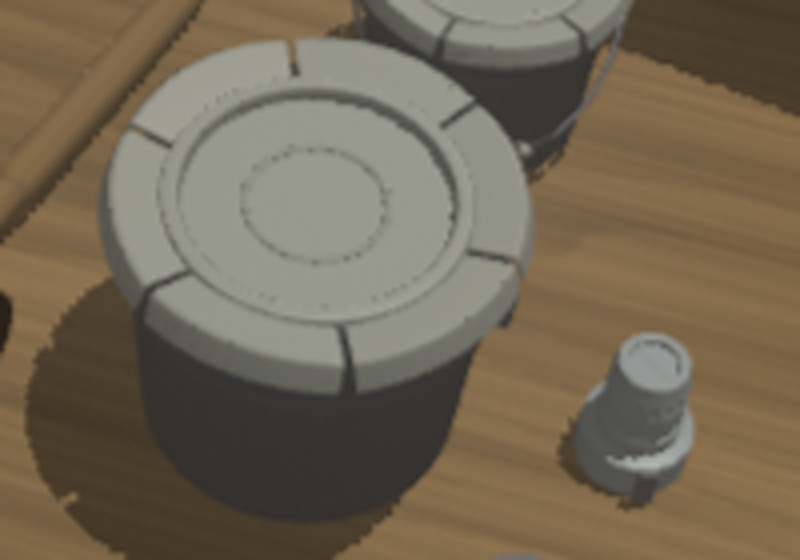

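Run:
```python
from h import *
c=ctrl.camera_info("top")
S=[((300,147),(312,180)),((458,160),(437,192)),((530,308),(488,306)),((432,452),(415,408)),((264,430),(284,398)),((197,277),(236,282))]
f=lambda p,z:ray(c,(p[0]/4+200-.375,p[1]/4+170-.375),z)[:2]
O=np.array([f(a,.156) for a,b in S]);I=np.array([f(b,.151) for a,b in S])
print("centroids",O.mean(0),I.mean(0))
A=[];b=[]
for i in range(3):
    d=O[i]-O[i+3];n=np.array([-d[1],d[0]])/np.linalg.norm(d);A.append(n);b.append(n@O[i])
ctr=np.linalg.lstsq(np.array(A),np.array(b),rcond=None)[0];print("lines",ctr)
for Q in(O,I):
  r=Q-Q.mean(0);print(np.linalg.norm(r,axis=1).round(4),(np.degrees(np.arctan2(r[:,1],r[:,0]))%60).round(1))
# scene
s=ctrl.camera_info("scene")
S=[((290,42),(296,74)),((476,100),(443,126)),((517,262),(470,254)),((350,360),(341,328)),((147,292),(188,274)),((133,127),(171,145))]
f=lambda p,z:ray(s,(p[0]/4+280-.375,p[1]/4+200-.375),z)[:2]
for j,z in((0,.156),(1,.151)):
  O=np.array([f(a[j],z) for a in S]);r=O-O.mean(0)
  print("scene",O.mean(0),np.linalg.norm(r,axis=1).round(4),(np.degrees(np.arctan2(r[:,1],r[:,0]))%60).round(1))
st=ctrl.get_state()
from scipy.spatial.transform import Rotation as Ro
print(Ro.from_rotvec(st["tool_rot"]).as_matrix().round(3),st["time"])
# bystanders
for n,uv,z in[("jar",(238,193),.085),("coup",(225,256),.072),("mallet",(370,235),.06)]:print(n,ray(c,uv,z))
```

```text
centroids [0.53305045 0.11722599] [0.53429445 0.11842919]
lines [0.53420575 0.11757661]
[0.0911 0.0921 0.0922 0.0949 0.092  0.0927] [23.8 25.9 25.6 24.1 24.7 24.2]
[0.0706 0.0709 0.0703 0.0703 0.0719 0.0704] [24.3 24.6 24.6 25.4 24.2 24.9]
scene [0.53687647 0.12076039] [0.0901 0.092  0.0918 0.0898 0.0932 0.09  ] [24.8 25.3 24.6 24.6 24.7 24.3]
scene [0.53551796 0.12037111] [0.0732 0.0719 0.0717 0.0711 0.0719 0.0713] [24.3 24.4 23.2 24.1 25.2 24.2]
[[ 0.965 -0.     0.263]
 [-0.263 -0.001  0.965]
 [ 0.    -1.    -0.001]] 0.15
jar [0.6660404  0.25075981 0.085     ]
coup [0.51472708 0.27910796 0.072     ]
mallet [ 0.56929784 -0.06836174  0.06      ]
```

The centre is about (0.535, 0.119) and the slits sit at 24.6° mod 60, so the section middles are at −5.4° + 60k. The measured radii of 92 and 71 agree with the given 94 and 69. I'll turn the tool so its x lies along the −5.4° direction, shut the fingers and go across high.

Request:
{"method": "play_rows", "body": {
  "translation": [
    [0,0,0],
    [0,0,0],
    [26,0,-29],
    [26,0,-29],
    [26,0,-29],
    [26,0,-29],
    [26,0,-29],
    [26,0,-29],
    [26,0,-29],
    [0,0,0]
  ],
  "turn": [
    [0,-0.085,0],
    [0,-0.085,0],
    [0,0,0],
    [0,0,0],
    [0,0,0],
    [0,0,0],
    [0,0,0],
    [0,0,0],
    [0,0,0],
    [0,0,0]
  ],
  "fingers": [-1,-1,-1,-1,-1,-1,-1,-1,-1,-1],
  "grip_force": 20
}}

```text
time: 0.98
position: [0.3392, 0.3999, 0.2227]
tool_rot: [-1.573, 0.082, -0.087]
ft_force: [0.6, -0.3, 0.2]
grip_width: 0.327
```

```bash
cat > rel.py <<'E'
from h import *
from scipy.spatial.transform import Rotation as Ro
C=np.array([.535,.119,.150])
s=ctrl.get_state();R=Ro.from_rotvec(s["tool_rot"]).as_matrix()
print("t",s["time"],"pos",s["position"].round(4),"F",s["ft_force"].round(1),"g",round(s["grip_width"],2))
print(R.round(3).tolist())
for k in range(6):
    a=np.radians(-5.4+60*k);T=C+.091*np.array([np.cos(a),np.sin(a),0])
    print(60*k,(R.T@(T-s["position"])*1000).round(1))
E
python3 rel.py
```

```text
t 0.9833 pos [0.3392 0.3999 0.2227] F [ 0.6 -0.3  0.2] g 0.33
[[0.994, 0.003, 0.108], [-0.108, -0.004, 0.994], [0.003, -1.0, -0.003]]
0 [ 315.7   74.6 -256.6]
60 [ 269.2   74.2 -178.4]
120 [ 178.2   73.9 -179.7]
180 [ 133.8   74.  -259.1]
240 [ 180.3   74.4 -337.3]
300 [ 271.3   74.7 -336. ]
```

Request:
{"method": "play_rows", "body": {
  "translation": [
    [30,0,-30],
    [30,0,-30],
    [30,0,-30],
    [30,0,-30],
    [29,0,-30],
    [29,0,-30],
    [0,20,0],
    [0,20,0],
    [0,10,0],
    [0,0,0]
  ],
  "turn": [
    [0,0,0],
    [0,0,0],
    [0,0,0],
    [0,0,0],
    [0,0,0],
    [0,0,0],
    [0,0,0],
    [0,0,0],
    [0,0,0],
    [0,0,0]
  ],
  "fingers": [-1,-1,-1,-1,-1,-1,-1,-1,-1,-1]
}}

```text
time: 1.82
position: [0.4885, 0.2134, 0.1698]
tool_rot: [-1.572, 0.078, -0.071]
ft_force: [-0.7, 0.7, 0.5]
grip_width: 0.006
```

```bash
python3 rel.py
python3 - <<'E'
from h import *
cv2.imwrite("pics/w1.png",ctrl.get_image("wrist"));cv2.imwrite("pics/s1.png",ctrl.get_image("scene"))
E
```

```text
t 1.8167 pos [0.4885 0.2134 0.1698] F [-0.7  0.7  0.5] g 0.01
[[0.995, -0.005, 0.095], [-0.095, -0.003, 0.995], [-0.004, -1.0, -0.003]]
0 [146.3  19.4 -89.4]
60 [100.7  19.4 -10.7]
120 [  9.7  19.8 -10.8]
180 [-35.7  20.2 -89.6]
240 [   9.9   20.2 -168.4]
300 [ 100.9   19.8 -168.3]
```

View pics/w1.png

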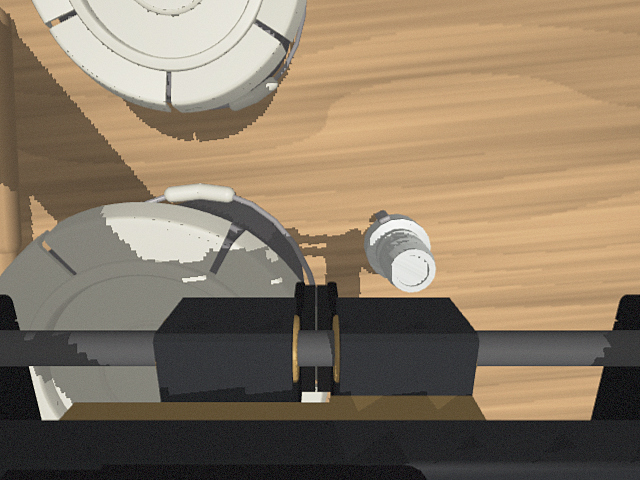

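View pics/s1.png

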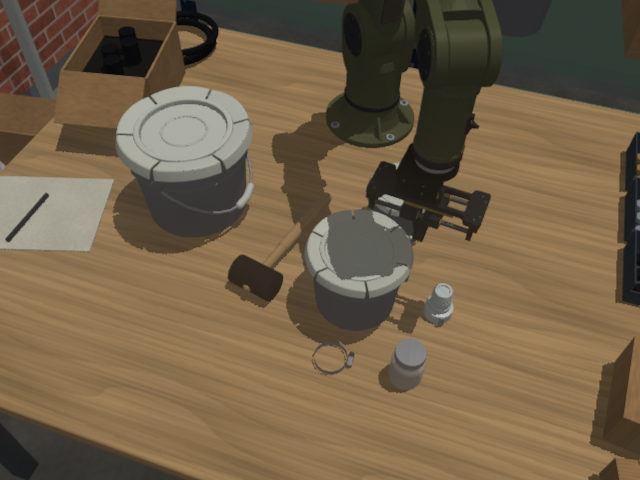

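The fingertips are over the left edge of the middle lid, with the coupling clear to the right at about (400,260). I'll check whether the arm has settled.

```bash
python3 rel.py
```

```text
t 1.9167 pos [0.4901 0.2146 0.1727] F [ 0.2 -0.2  0. ] g 0.01
[[0.996, -0.0, 0.094], [-0.094, -0.0, 0.996], [-0.0, -1.0, -0.0]]
0 [144.7  22.6 -90.9]
60 [ 99.2  22.6 -12.1]
120 [  8.2  22.7 -12.1]
180 [-37.3  22.7 -91. ]
240 [   8.2   22.7 -169.8]
300 [  99.2   22.7 -169.7]
```

Request:
{"method": "play_rows", "body": {
  "translation": [
    [8,0,-12],
    [0,0,0],
    [0,8,0],
    [0,5,0],
    [0,3,0],
    [0,3,0],
    [0,2,0],
    [0,2,0],
    [0,0,0],
    [0,0,0]
  ],
  "turn": [
    [0,0,0],
    [0,0,0],
    [0,0,0],
    [0,0,0],
    [0,0,0],
    [0,0,0],
    [0,0,0],
    [0,0,0],
    [0,0,0],
    [0,0,0]
  ],
  "fingers": [-1,-1,-1,-1,-1,-1,-1,-1,-1,-1]
}}

```text
time: 2.75
position: [0.4968, 0.2024, 0.1503]
tool_rot: [-1.568, 0.075, -0.074]
ft_force: [-2.4, 1.5, 5.4]
grip_width: 0.006
```

```bash
python3 rel.py
```

```text
t 2.75 pos [0.4968 0.2024 0.1503] F [-2.4  1.5  5.4] g 0.01
[[0.996, -0.0, 0.095], [-0.095, 0.001, 0.996], [-0.0, -1.0, 0.001]]
0 [ 1.369e+02  1.000e-01 -7.940e+01]
60 [91.3  0.2 -0.6]
120 [ 0.3  0.3 -0.6]
180 [-45.1   0.2 -79.5]
240 [ 4.000e-01  1.000e-01 -1.582e+02]
300 [  91.4    0.  -158.2]
```

Request:
{"method": "play_rows", "body": {
  "translation": [
    [0,1,0],
    [0,1,0],
    [0,1,0],
    [0,0,0],
    [0,0,0],
    [0,0,0],
    [0,0,0],
    [0,0,0],
    [0,0,0],
    [0,0,0]
  ],
  "turn": [
    [0,0,0],
    [0,0,0],
    [0,0,0],
    [0,0,0],
    [0,0,0],
    [0,0,0],
    [0,0,0],
    [0,0,0],
    [0,0,0],
    [0,0,0]
  ],
  "fingers": [-1,-1,-1,-1,-1,-1,-1,-1,-1,-1]
}}

```text
time: 3.58
position: [0.497, 0.2025, 0.15]
tool_rot: [-1.567, 0.074, -0.075]
ft_force: [-7.8, -2.0, 20.1]
grip_width: 0.007
```

Section at 120° is against its firm stop: z is 0.150 with 20 N, and pressing deeper barely moves it. Next section.

Request:
{"method": "play_rows", "body": {
  "translation": [
    [0,-13,0],
    [0,-10,0],
    [23,0,0],
    [23,0,0],
    [23,0,0],
    [22,0,0],
    [0,0,0],
    [0,10,0],
    [0,5,0],
    [0,3,0]
  ],
  "turn": [
    [0,0,0],
    [0,0,0],
    [0,0,0],
    [0,0,0],
    [0,0,0],
    [0,0,0],
    [0,0,0],
    [0,0,0],
    [0,0,0],
    [0,0,0]
  ],
  "fingers": [-1,-1,-1,-1,-1,-1,-1,-1,-1,-1]
}}

```text
time: 4.42
position: [0.5886, 0.1931, 0.1519]
tool_rot: [-1.568, 0.072, -0.077]
ft_force: [2.7, -0.1, 3.4]
grip_width: 0.01
```

```bash
python3 rel.py
```

```text
t 4.4167 pos [0.5886 0.1931 0.1519] F [ 2.7 -0.1  3.4] g 0.01
[[0.995, 0.003, 0.095], [-0.095, 0.001, 0.995], [0.003, -1.0, 0.001]]
0 [ 44.7   2.  -78.8]
60 [-0.8  1.9 -0. ]
120 [-91.8   1.7  -0.1]
180 [-137.3    1.4  -78.9]
240 [ -91.7    1.4 -157.7]
300 [  -0.7    1.7 -157.6]
```

Request:
{"method": "play_rows", "body": {
  "translation": [
    [0,2,0],
    [0,2,0],
    [0,1,0],
    [0,0,0],
    [0,0,0],
    [0,0,0],
    [0,0,0],
    [0,0,0],
    [0,0,0],
    [0,0,0]
  ],
  "turn": [
    [0,0,0],
    [0,0,0],
    [0,0,0],
    [0,0,0],
    [0,0,0],
    [0,0,0],
    [0,0,0],
    [0,0,0],
    [0,0,0],
    [0,0,0]
  ],
  "fingers": [-1,-1,-1,-1,-1,-1,-1,-1,-1,-1]
}}

```text
time: 5.25
position: [0.5879, 0.1931, 0.1501]
tool_rot: [-1.567, 0.073, -0.076]
ft_force: [-3.9, -1.7, 17.2]
grip_width: 0.008
```

```bash
python3 rel.py
```

```text
t 5.25 pos [0.5879 0.1931 0.1501] F [-3.9 -1.7 17.2] g 0.01
[[0.995, 0.002, 0.095], [-0.095, 0.002, 0.995], [0.002, -1.0, 0.002]]
0 [ 45.4   0.  -78.7]
60 [-0.2  0.1  0. ]
120 [-91.2  -0.1  -0. ]
180 [-136.6   -0.4  -78.9]
240 [ -91.    -0.5 -157.7]
300 [  -0.    -0.3 -157.6]
```

Stopped at z 0.150 with 17 N, so it's shut. Next is section 0°.

Request:
{"method": "play_rows", "body": {
  "translation": [
    [0,-13,0],
    [0,-10,0],
    [11,0,-20],
    [11,0,-20],
    [12,0,-20],
    [11,0,-19],
    [0,0,0],
    [0,10,0],
    [0,5,0],
    [0,3,0]
  ],
  "turn": [
    [0,0,0],
    [0,0,0],
    [0,0,0],
    [0,0,0],
    [0,0,0],
    [0,0,0],
    [0,0,0],
    [0,0,0],
    [0,0,0],
    [0,0,0]
  ],
  "fingers": [-1,-1,-1,-1,-1,-1,-1,-1,-1,-1]
}}

```text
time: 6.08
position: [0.6256, 0.1099, 0.1518]
tool_rot: [-1.57, 0.073, -0.076]
ft_force: [0.6, -2.8, 4.3]
grip_width: 0.004
```

Request:
{"method": "play_rows", "body": {
  "translation": [
    [0,2,0],
    [0,2,0],
    [0,1,0],
    [0,0,0],
    [0,0,0],
    [0,0,0],
    [0,0,0],
    [0,0,0],
    [0,0,0],
    [0,0,0]
  ],
  "turn": [
    [0,0,0],
    [0,0,0],
    [0,0,0],
    [0,0,0],
    [0,0,0],
    [0,0,0],
    [0,0,0],
    [0,0,0],
    [0,0,0],
    [0,0,0]
  ],
  "fingers": [-1,-1,-1,-1,-1,-1,-1,-1,-1,-1]
}}

```text
time: 6.92
position: [0.6253, 0.1104, 0.1501]
tool_rot: [-1.569, 0.072, -0.075]
ft_force: [-5.0, -2.9, 18.4]
grip_width: 0.004
```

```bash
python3 rel.py
```

```text
t 6.9167 pos [0.6253 0.1104 0.1501] F [-5.  -2.9 18.4] g 0.0
[[0.996, 0.002, 0.094], [-0.094, 0.001, 0.996], [0.002, -1.0, 0.001]]
0 [0.3 0.1 0.1]
60 [-45.2   0.1  78.9]
120 [-1.362e+02 -1.000e-01  7.890e+01]
180 [-1.817e+02 -3.000e-01  1.000e-01]
240 [-136.2   -0.3  -78.7]
300 [-45.2  -0.1 -78.7]
```

Shut. Next is section 300°.

Request:
{"method": "play_rows", "body": {
  "translation": [
    [0,-13,0],
    [0,-10,0],
    [-11,0,-20],
    [-11,0,-20],
    [-12,0,-20],
    [-11,0,-19],
    [0,0,0],
    [0,10,0],
    [0,5,0],
    [0,3,0]
  ],
  "turn": [
    [0,0,0],
    [0,0,0],
    [0,0,0],
    [0,0,0],
    [0,0,0],
    [0,0,0],
    [0,0,0],
    [0,0,0],
    [0,0,0],
    [0,0,0]
  ],
  "fingers": [-1,-1,-1,-1,-1,-1,-1,-1,-1,-1]
}}

```text
time: 7.75
position: [0.5733, 0.0359, 0.1514]
tool_rot: [-1.57, 0.073, -0.074]
ft_force: [-0.5, -3.0, 3.0]
grip_width: 0.004
```

Request:
{"method": "play_rows", "body": {
  "translation": [
    [0,2,0],
    [0,2,0],
    [0,1,0],
    [0,0,0],
    [0,0,0],
    [0,0,0],
    [0,0,0],
    [0,0,0],
    [0,0,0],
    [0,0,0]
  ],
  "turn": [
    [0,0,0],
    [0,0,0],
    [0,0,0],
    [0,0,0],
    [0,0,0],
    [0,0,0],
    [0,0,0],
    [0,0,0],
    [0,0,0],
    [0,0,0]
  ],
  "fingers": [-1,-1,-1,-1,-1,-1,-1,-1,-1,-1]
}}

```text
time: 8.58
position: [0.5734, 0.0361, 0.1499]
tool_rot: [-1.569, 0.073, -0.075]
ft_force: [-7.3, -1.8, 22.1]
grip_width: 0.006
```

```bash
python3 rel.py
```

```text
t 8.5833 pos [0.5734 0.0361 0.1499] F [-7.3 -1.8 22.1] g 0.01
[[0.996, 0.001, 0.094], [-0.094, 0.001, 0.996], [0.001, -1.0, 0.001]]
0 [44.9 -0.  78.9]
60 [ -0.6   0.  157.7]
120 [-9.160e+01 -1.000e-01  1.577e+02]
180 [-137.1   -0.2   78.9]
240 [-91.6  -0.2   0.1]
300 [-0.6 -0.1  0.1]
```

Request:
{"method": "play_rows", "body": {
  "translation": [
    [0,-13,0],
    [0,-10,0],
    [-23,0,0],
    [-23,0,0],
    [-23,0,0],
    [-23,0,0],
    [0,0,0],
    [0,10,0],
    [0,5,0],
    [0,3,0]
  ],
  "turn": [
    [0,0,0],
    [0,0,0],
    [0,0,0],
    [0,0,0],
    [0,0,0],
    [0,0,0],
    [0,0,0],
    [0,0,0],
    [0,0,0],
    [0,0,0]
  ],
  "fingers": [-1,-1,-1,-1,-1,-1,-1,-1,-1,-1]
}}

```text
time: 9.42
position: [0.4816, 0.0445, 0.1511]
tool_rot: [-1.57, 0.076, -0.074]
ft_force: [-1.2, 1.2, 2.2]
grip_width: -0.001
```

Request:
{"method": "play_rows", "body": {
  "translation": [
    [0,2,0],
    [0,2,0],
    [0,1,0],
    [0,0,0],
    [0,0,0],
    [0,0,0],
    [0,0,0],
    [0,0,0],
    [0,0,0],
    [0,0,0]
  ],
  "turn": [
    [0,0,0],
    [0,0,0],
    [0,0,0],
    [0,0,0],
    [0,0,0],
    [0,0,0],
    [0,0,0],
    [0,0,0],
    [0,0,0],
    [0,0,0]
  ],
  "fingers": [-1,-1,-1,-1,-1,-1,-1,-1,-1,-1]
}}

```text
time: 10.25
position: [0.4818, 0.0445, 0.1497]
tool_rot: [-1.568, 0.076, -0.075]
ft_force: [-11.1, -0.3, 26.5]
grip_width: 0.009
```

```bash
python3 rel.py
```

```text
t 10.25 pos [0.4818 0.0445 0.1497] F [-11.1  -0.3  26.5] g 0.01
[[0.995, -0.001, 0.096], [-0.096, 0.001, 0.995], [-0.001, -1.0, 0.001]]
0 [136.8  -0.3  79.4]
60 [ 91.2  -0.2 158.1]
120 [ 2.00e-01 -1.00e-01  1.58e+02]
180 [-45.2  -0.1  79.1]
240 [ 0.4 -0.3  0.4]
300 [91.4 -0.3  0.5]
```

Request:
{"method": "play_rows", "body": {
  "translation": [
    [0,-13,0],
    [0,-10,0],
    [-11,0,20],
    [-11,0,20],
    [-12,0,20],
    [-11,0,19],
    [0,0,0],
    [0,10,0],
    [0,5,0],
    [0,3,0]
  ],
  "turn": [
    [0,0,0],
    [0,0,0],
    [0,0,0],
    [0,0,0],
    [0,0,0],
    [0,0,0],
    [0,0,0],
    [0,0,0],
    [0,0,0],
    [0,0,0]
  ],
  "fingers": [-1,-1,-1,-1,-1,-1,-1,-1,-1,-1]
}}

```text
time: 11.08
position: [0.4444, 0.1271, 0.1511]
tool_rot: [-1.568, 0.077, -0.076]
ft_force: [0.3, 1.2, 1.2]
grip_width: 0.004
```

Request:
{"method": "play_rows", "body": {
  "translation": [
    [0,2,0],
    [0,2,0],
    [0,1,0],
    [0,0,0],
    [0,0,0],
    [0,0,0],
    [0,0,0],
    [0,0,0],
    [0,0,0],
    [0,0,0]
  ],
  "turn": [
    [0,0,0],
    [0,0,0],
    [0,0,0],
    [0,0,0],
    [0,0,0],
    [0,0,0],
    [0,0,0],
    [0,0,0],
    [0,0,0],
    [0,0,0]
  ],
  "fingers": [-1,-1,-1,-1,-1,-1,-1,-1,-1,-1]
}}

```text
time: 11.92
position: [0.4446, 0.1268, 0.1498]
tool_rot: [-1.567, 0.077, -0.077]
ft_force: [-9.6, -0.8, 25.8]
grip_width: 0.004
```

```bash
python3 rel.py
```

```text
t 11.9167 pos [0.4446 0.1268 0.1498] F [-9.6 -0.8 25.8] g 0.0
[[0.995, 0.0, 0.097], [-0.097, 0.002, 0.995], [-0.0, -1.0, 0.002]]
0 [181.8  -0.2   1.4]
60 [136.  -0.  80.]
120 [45.  -0.  79.7]
180 [-0.2 -0.2  0.7]
240 [ 45.5  -0.3 -77.9]
300 [136.5  -0.3 -77.6]
```

All six have bottomed on their stops. I'll lift clear and move to the side to check with the cameras.

Request:
{"method": "play_rows", "body": {
  "translation": [
    [0,-15,0],
    [0,-20,0],
    [0,-20,0],
    [0,-20,0],
    [-5,0,30],
    [-5,0,30],
    [-5,0,30],
    [-5,0,30],
    [-5,0,30],
    [-5,0,30]
  ],
  "turn": [
    [0,0,0],
    [0,0,0],
    [0,0,0],
    [0,0,0],
    [0,0,0],
    [0,0,0],
    [0,0,0],
    [0,0,0],
    [0,0,0],
    [0,0,0]
  ],
  "fingers": [-1,-1,-1,-1,-1,-1,-1,-1,-1,-1]
}}

```text
time: 12.75
position: [0.4321, 0.309, 0.2203]
tool_rot: [-1.571, 0.078, -0.077]
ft_force: [0.9, -0.2, 0.2]
grip_width: 0.007
```

Request:
{"method": "play_rows", "body": {
  "translation": [
    [-10,0,30],
    [-10,0,30],
    [-10,0,30],
    [-10,0,30],
    [-10,0,30],
    [-10,0,30],
    [0,0,0],
    [0,0,0],
    [0,0,0],
    [0,0,0]
  ],
  "turn": [
    [0,0,0],
    [0,0,0],
    [0,0,0],
    [0,0,0],
    [0,0,0],
    [0,0,0],
    [0,0,0],
    [0,0,0],
    [0,0,0],
    [0,0,0]
  ],
  "fingers": [-1,-1,-1,-1,-1,-1,-1,-1,-1,-1]
}}

```text
time: 13.58
position: [0.3906, 0.4919, 0.2209]
tool_rot: [-1.571, 0.077, -0.078]
ft_force: [0.7, -0.5, 0.6]
grip_width: 0.002
```

Run:
```python
from h import *
for n,(a,b,x,y) in {"scene":(200,340,280,480),"top":(170,310,200,400)}.items():
    im=ctrl.get_image(n);cv2.imwrite(f"pics/{n}9.png",im)
    o=cv2.imread(f"pics/{n}0.png")
    f=lambda q:cv2.resize(q[a:b,x:y],None,fx=3,fy=2.1*3/2.1,interpolation=cv2.INTER_CUBIC)[:290]
    r=lambda q:cv2.resize(q[a:b,x:y],None,fx=2,fy=2,interpolation=cv2.INTER_CUBIC)
    cv2.imwrite(f"pics/{n}9c.png",np.hstack([r(o),r(im)]))
cv2.imwrite("pics/scene9z.png",cv2.resize(cv2.imread("pics/scene9.png")[200:340,280:480],None,fx=4,fy=4,interpolation=cv2.INTER_CUBIC))
print(ctrl.get_state()["time"],ctrl.get_state()["ft_force"])
```

```text
13.6833 [-0.06649803 -0.38601249 -0.42209809]
```

View pics/scene9z.png

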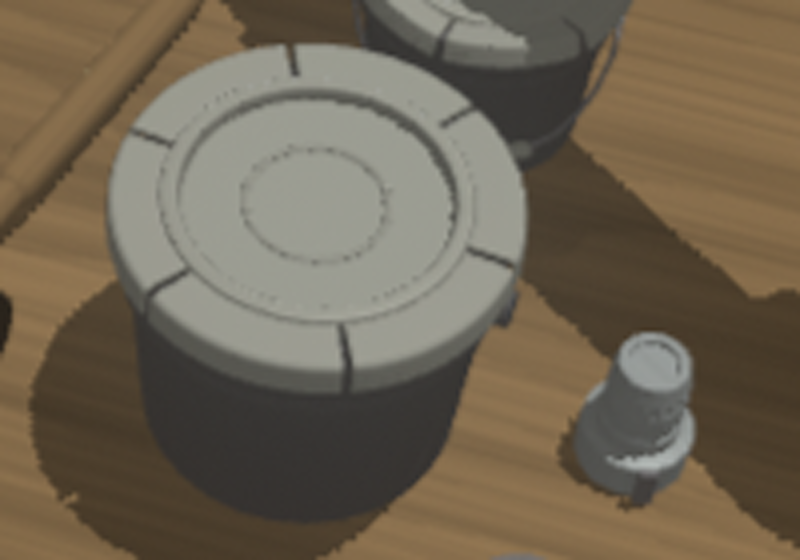

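View pics/scene9.png

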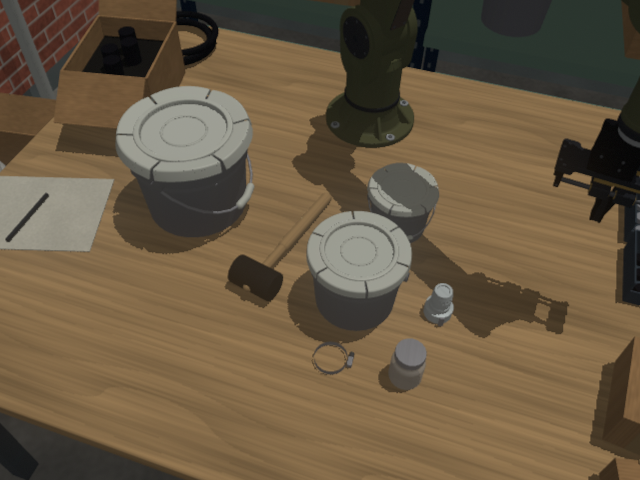

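View pics/top9c.png

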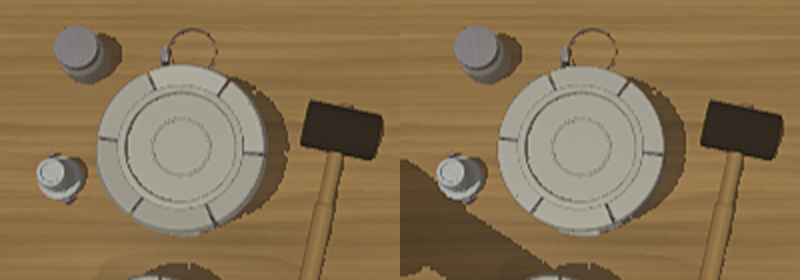

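The rim is now one smooth level ring all round: its outer edge in the scene crop dropped from row 38 to 43 at the back, and the skirt is thinner all round. The pail and bystanders are where they were, and the arm is clear of everything.

```bash
python3 -c "
from bench import ctrl
print(ctrl.close_job())"
```

```text
the job is handed in; nothing more can be done
None
```

I pressed all six rim sections of the middle-sized pail shut, one at a time with closed fingertips, and handed the job in at about 13.7 s. No verdict is reported.

- **Sections:** Each one ended against its firm stop, with the fingertips at z about 0.150 m and 17 to 27 N of upward force. I had no direct reading of the joint angles.
- **Pictures:** Views taken after the arm moved away show an even, level rim all round. The pail and its slits are unchanged in position, and the mallet, coupling, clamp and jar haven't visibly moved.
- **Contact:** The arm ended well away from everything, with wrist force near zero.
- **Disagreement:** The top and scene views put the lid's centre 2 to 4 mm apart. I used a point between them, and every press landed within about 1 mm of its planned spot.

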